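# Square a book into the corner of the reading table

## Task

Push the small blue hardback along the table, without picking it up, into the corner made by the low pale wooden rail and the marble bookend: its long side flat against the rail and its end touching the bookend. Do not disturb the potted plant or anything else on the table, and back away from the book when done.

Things in the scene. Friction and masses are not known exactly. Their poses are not given: they have to be found in the camera images.
- book: closed blue hardback with a yellow panel on its cover, lying flat and loose; 100 mm along its x, 160 mm along its y, 28 mm thick, 0.25 to 0.5 kg, takes up to about 8 N to slide. Origin: centre of its underside, on the table top (z = 0). At the start its y axis is within 0.4 rad of the rail's y axis, and it lies on the robot's side of the rail, clear of everything
- rail: pale wooden rail standing fixed on the table: 400 mm long along its y, 18 mm thick, 45 mm high. Origin: on the table at the middle of the flat face that looks to the robot (its plane x = 0; x points away from the robot, so the book belongs at x = -50 mm). 60 mm or more behind it stand an amber candle jar and a green tin, both fixed, at most 82 mm high
- bookend: marble block fixed on the table, 50 mm x 50 mm, 75 mm high, square to the rail, its centre 40 mm in front of the rail's face and 155 to 180 mm to the left or to the right (either) of the rail's middle. Origin: centre of its underside; axes parallel to the rail's. The face that looks to the rail's middle is where the book's end belongs
- plant: small green succulent in a terracotta pot, 70 mm across, 73 mm high in all, loose; stands in front of the rail at the end without the bookend, its centre about 40 mm off the rail's face. Leave it alone. Origin: centre of its underside
- remote: black remote control lying flat and loose, 160 mm along its x, 45 mm along y, 20 mm high, to the left of the work. Leave it alone. Origin: centre of its underside
- case: grey spectacles case with a brass seam, lying loose, 155 mm along its x, 55 mm along y, 35 mm high, to the right of the work. Leave it alone. Origin: centre of its underside
- mug: white mug, 76 mm across plus handle at its +y, 85 mm high, loose, far to the right. Leave it alone. Origin: centre of its underside
There are look-alikes about, which are no part of the job. Several things look just like the book: the one meant starts nearest to the robot's base. Leave any turquoise look-alike of the bookend alone.

How it is judged:
At the end, for the whole second after the job is handed in: the book lies flat and still on the table between bookend and plant, its long side within 4 mm of the rail's face and parallel to it within 0.04 rad, its end within 4 mm of the bookend's inner face (x of book in the frame of rail above -0.054 m and angle between the y axis of book and the y axis of rail, either way round below 0.04 rad and y of book in the frame of bookend between -0.109 and 0.109 m and y of book in the frame of rail between -0.09 and 0.09 m and height (world z) of book below 0.003 m and angle between book's own z axis and vertical below 0.05 rad and linear speed of book below 0.01 m/s); the robot touches nothing.
It fails at once if the book is lifted off the table or tipped up (height (world z) of book above 0.012 m or angle between book's own z axis and vertical above 0.2 rad).
It fails at once if the plant or another bystander is disturbed (moved more than 15 mm or tipped) (distance of any of plant, remote, case, mug from where it was at the start of the episode above 0.015 m or angle between any of plant, remote, case, mug's own z axis and vertical above 0.3 rad).
It also fails if it takes over 67 s, if anything falls off the work surface, if the arm or the gripper's body presses on something with over 40 N, if the wrist force passes 120 N, or if a joint passes its speed limit or range.

## Robot

A 6-joint arm with a two-finger parallel gripper is mounted at the origin on the work surface. World frame = base frame: x ahead of the robot, y to its left, z up, the work surface at z = 0. Lengths are in m, angles in rad, forces in N, time in s.
With the tool pointing down it reaches from about 0.25 to 0.775 m from the base axis. Payload 8.9 kg.
Tool frame: the origin (TCP) lies midway between the tips of the shut fingers; the grasp point (between the pads) lies 19 mm behind it; z points along the fingers, y is the line along which they close (so a half turn about z gives the same grasp; the last joint's range is limited). The gripper opens to 85 mm and grips with 20 to 120 N. Pads are 22 mm wide; open, the fingers measure 114 mm over their backs; the gripper's body (76 mm by 85 mm) begins 54 mm behind the grasp point. The pads swing forward as they close: fully open they stand 13 mm farther back than shut.
Start: joints at [-0.139, 0.291, -0.153, 1.127, 0, 1.431], TCP at [0.525, 0, 0.231] pointing down, gripper open.
Joint ranges: [-2.52, 2.52], [-0.91, 1.74], [-1.3, 1.37], [-1.96, 2.02], [-1.52, 1.47], [-3.14, 3.14]. Speed limits (rad/s): [2.22, 2.22, 2.79, 3.14, 3.14, 3.14].

## Interface

Orientations are given as a rotation vector (axis times angle).
In Python, from cell import telemetry, optics, r gives the robot as it stands. The module is installed in compiled form; this text tells all that it offers.
- The arm moves only by the tool arm_command, never from a script. Its argument "increments" is a list of rows, each a list of 7 numbers: the shift along the tool's x, y, z in mm, then the turn, a rotation vector about the tool's x, y, z in degrees, then the opening in per cent of the stroke, from 0 (shut) to 100 (fully open). A call has 1 to 5 rows; each row shifts and turns the commanded pose from where the row before left it, along the tool's axes as they then stand; what a row does not reach is not made up. A row lasts 1/12 s, in which the tool goes at most 41.7 mm and 7.16 degrees, less where a joint would pass 70% of its speed; a pose out of reach is approached as far as the arm can. A call with a gripper value outside its range is refused whole. The fingers move at their own pace and stop on an object; "squeeze" is the grip in N (left out, the last holds). Time passes only in rows, so rows that do not move let the fingers close. It gives the time, the measured TCP pose, the force, the opening and the grip force at its end, in the units of the state.
- telemetry.get_obs(): the state, without advancing time (a new reading comes with each control period).
- optics.camera(name): name is "scene" or "side" or "wrist"; returns the picture (400x640x3 uint8, red, green, blue); there is no depth.
- optics.camera_model(name): a dict with "fovy" (degrees; the focal length in pixels is half the picture's height over the tangent of half this angle, whatever the lens; pixels are square), "cx", "cy" (the principal point, pixels), "extrinsics" (4x4, takes a point from world to camera coordinates). Camera axes: x right, y up, looking along -z (the intrinsics and any distortion apply to the point x, -y, -z); pixel columns grow to the right and rows downward; lengths in m; the calibration is good to about 2 mm. A picture is of the moment at which its call begins: read the wrist's pose just before it. camera_model takes no time and is no camera call; for the wrist camera it gives the pose at the moment of the call.
- r.sign_off(): hands the job in; it is judged then, once.
The state is a dict: "time": time; "q": joint angles; "qd": joint speeds; "effort": joint torques, N m; "tool_pos": TCP position; "eef_rot": TCP orientation; "ft_force": force on the tool from outside, world axes, zero at the start; "moment": the same for the moment, N m; "grip_width": finger opening in m; "grasp_force": force on a finger pad.
Only numpy, scipy, OpenCV 4.12 (cv2) and the standard library are available. Lean on these libraries where they do the work, as an engineer would, in place of code of your own. Each camera call takes 0.05 s, during which the arm holds its last target. There are 200 camera calls.

## Working session

There is one attempt and no reset: what is moved stays moved. The work goes in short steps, Python scripts to look and compute and a tool call to move; the robot and the scene stay as the last step left them, time stands still between calls to the robot, and variables do not carry over. Pictures are saved under pics/ and viewed, at most 10 in all, crops included, and the job is handed in when it is done.

Besides the shell and the picture viewer there is one more tool, called after "Emit:" by a JSON object that holds its "method" and its "body". arm_command: Moves the arm, as the interface text tells. Its arguments: {"type":"object","properties":{"increments":{"type":"array"},"squeeze":{"type":"number"}},"required":["increments"]}

```bash
mkdir -p pics
python3 - <<'E'
from cell import telemetry, optics, r
import cv2,numpy as np
o=telemetry.get_obs();print(o['time'],o['tool_pos'],o['eef_rot'],o['ft_force'])
for n in("scene","side"):
    im=optics.camera(n);cv2.imwrite(f'pics/{n}0.png',im[:,:,::-1])
    m=optics.camera_model(n);print(n,{k:(np.round(v,4).tolist() if k=='extrinsics' else v) for k,v in m.items()})
E
```

```text
0.0 [5.24579592e-01 5.36049866e-05 2.30734916e-01] [-2.22072311e+00 -2.22069721e+00  1.20014875e-03] [ 0.40856639 -0.3706608  -0.54101201]
scene {'fovy': 50.74368004138103, 'cx': 311.7407405869119, 'cy': 191.83473194783596, 'extrinsics': [[0.6316, 0.7753, -0.0023, -0.2432], [-0.5615, 0.4595, 0.6882, 0.3441], [0.5346, -0.4334, 0.7255, -1.5381], [0.0, 0.0, 0.0, 1.0]]}
side {'fovy': 44.6686377997339, 'cx': 321.0312925808461, 'cy': 203.93613623736235, 'extrinsics': [[0.8873, -0.4611, 0.002, -0.5182], [0.3168, 0.6128, 0.724, -0.135], [-0.3351, -0.6418, 0.6898, -1.5549], [0.0, 0.0, 0.0, 1.0]]}
```

View pics/scene0.png

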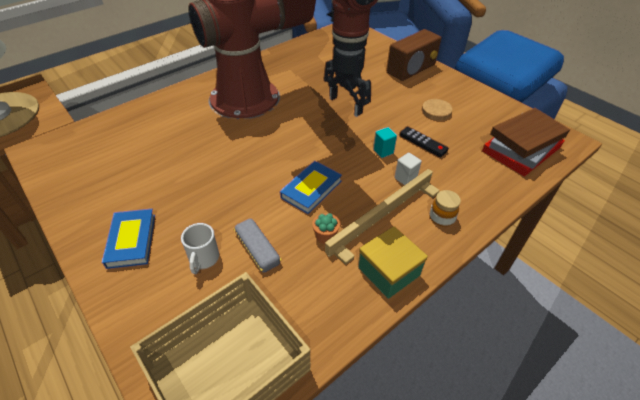

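View pics/side0.png

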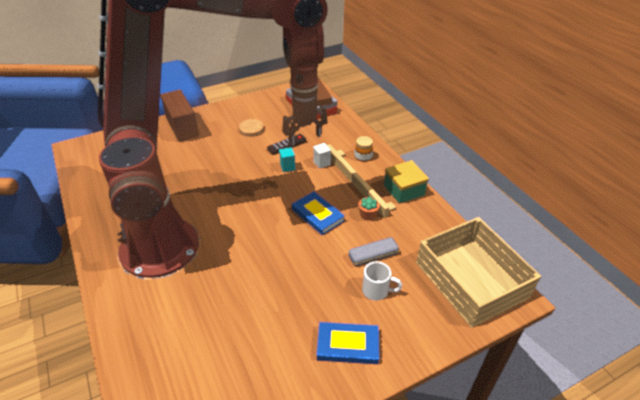

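Candidates: book at scene (312,186)/side (318,212), look-alike at scene (129,238)/side (348,342). Bookend: white block at scene (408,168)/side (322,155), turquoise look-alike at scene (385,142)/side (288,159). The book nearer the base should be the one at scene (312,186); next I check that in a close crop.

```bash
cat > h.py <<'E'
from cell import telemetry, optics, r
import cv2,numpy as np
def ray(m,uv):
    f=200/np.tan(np.radians(m['fovy'])/2);E=np.array(m['extrinsics']);R,t=E[:3,:3],E[:3,3]
    uv=np.atleast_2d(np.array(uv,float))
    d=np.c_[(uv[:,0]-m['cx'])/f,-(uv[:,1]-m['cy'])/f,-np.ones(len(uv))]@R
    return -R.T@t,d
def plane(m,uv,z):
    c,d=ray(m,uv);return c+d*((z-c[2])/d[:,2])[:,None]
def tri(ms,uvs):
    A=np.zeros((3,3));b=np.zeros(3)
    for m,uv in zip(ms,uvs):
        c,d=ray(m,uv);d=d[0]/np.linalg.norm(d[0]);P=np.eye(3)-np.outer(d,d);A+=P;b+=P@c
    return np.linalg.solve(A,b)
E
python3 - <<'E'
from h import *
ims={n:cv2.imread(f'pics/{n}0.png') for n in('scene','side')}
ms={n:optics.camera_model(n) for n in ims}
cen={}
for n,im in ims.items():
    hsv=cv2.cvtColor(im,cv2.COLOR_BGR2HSV)
    y=cv2.inRange(hsv,(25,170,150),(35,255,255))
    for c in cv2.findContours(y,0,1)[0]:
        if cv2.contourArea(c)<150: continue
        P=plane(ms[n],c[:,0],.028)
        rc=cv2.minAreaRect(P[:,:2].astype(np.float32)*1000)
        print(n,c[:,0].mean(0),'yellow rect mm',np.round(rc[0],1),np.round(rc[1],1),round(rc[2],1))
W=optics.camera('wrist');cv2.imwrite('pics/w0.png',W[:,:,::-1])
a=cv2.resize(ims['scene'][115:265,270:450],(720,600),interpolation=2)[:,:400]
s=cv2.resize(ims['scene'][125:265,270:450],(400,311),interpolation=2)
d=cv2.resize(ims['side'][125:245,270:400],(400,369),interpolation=2)[:311]
w=cv2.resize(W[:,:,::-1],(460,287))
o=np.zeros((600,800,3),np.uint8);o[:311,:400]=s;o[:311,400:]=d;o[312:599,:460]=w
cv2.imwrite('pics/comp0.png',o)
E
```

```text
scene [127.7816092  234.13793103] yellow rect mm [ 359.7 -582.4] [47.7 87. ] 58.7
scene [308.75862069 184.77586207] yellow rect mm [ 514.2 -117.2] [46.2 64.4] 14.9
side [347.8021978  339.65934066] yellow rect mm [ 360.5 -582.1] [46.5 86.1] 58.8
side [317.46 209.28] yellow rect mm [ 515.8 -108.1] [44.5 82.4] 11.8
```

View pics/comp0.png

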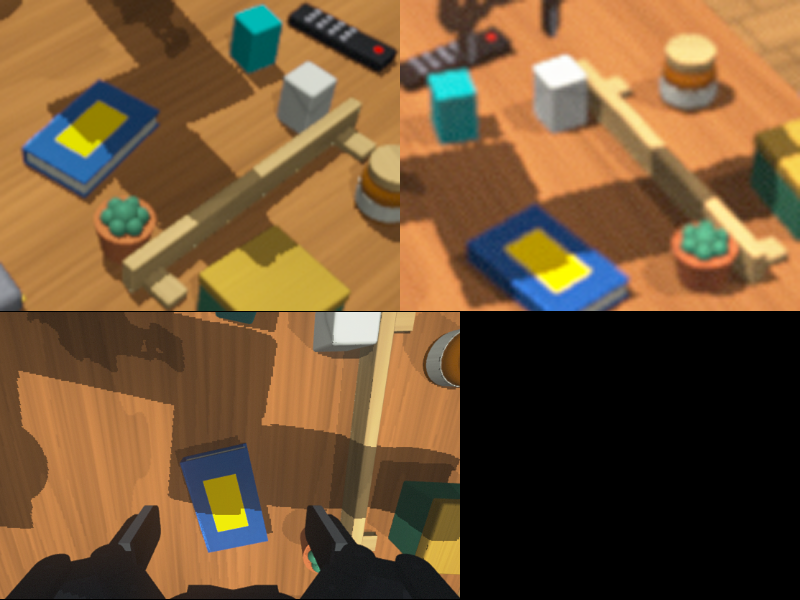

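Top left: scene crop, book with dark-blue cover and yellow panel (scene (312,186)), plant, rail, white bookend at scene (408,168), turquoise look-alike next to it. Bottom left: wrist view, whole book at wrist ≈(310,258), rail along column ≈520, bookend at ≈(480,20). The book at (0.515,−0.11) is 0.53 m from base versus 0.69 m for the other, so it is the one. Now I enlarge for edges.

Run:
```python
from h import *
w=cv2.imread('pics/w0.png');m=optics.camera_model('wrist')
c,_=ray(m,[0,0]);print('wristcam',c.round(4),m['fovy'],m['cx'],m['cy'])
hsv=cv2.cvtColor(w,cv2.COLOR_BGR2HSV)
b=cv2.inRange(hsv,(100,110,30),(130,255,255))|cv2.inRange(hsv,(25,170,60),(35,255,255))
b[:, :230]=0;b[:,400:]=0;b=cv2.morphologyEx(b,cv2.MORPH_CLOSE,np.ones((9,9)))
k=max(cv2.findContours(b,0,1)[0],key=cv2.contourArea)
rc=cv2.minAreaRect(k);print('px',cv2.boxPoints(rc).round(1).tolist())
P=plane(m,k[:,0],.028)[:,:2]*1000
rc=cv2.minAreaRect(P.astype(np.float32));print('book wrist',rc,cv2.boxPoints(rc).round(1).tolist())
s=cv2.imread('pics/side0.png');
A=cv2.resize(w[0:360,420:640],None,fx=1.65,fy=1.65,interpolation=2)[:600]
B=cv2.resize(s[135:220,310:400],None,fx=4.8,fy=4.8,interpolation=2)
o=np.zeros((600,800,3),np.uint8);o[:A.shape[0],:A.shape[1]]=A;o[:B.shape[0],368:]=B[:,:432]
cv2.imwrite('pics/comp1.png',o)
```

```text
wristcam [0.5247 0.0773 0.3748] 59.435806590181755 323.53209238555 204.5238745874621
px [[249.3000030517578, 204.6999969482422], [341.6000061035156, 182.60000610351562], [373.8999938964844, 317.79998779296875], [281.6000061035156, 339.8999938964844]]
book wrist ((513.4808959960938, -103.46900939941406), (99.88117218017578, 166.67234802246094), 13.33379077911377) [[445.70001220703125, -33.900001525878906], [484.1000061035156, -196.10000610351562], [581.2999877929688, -173.0], [542.9000244140625, -10.899999618530273]]
```

View pics/comp1.png

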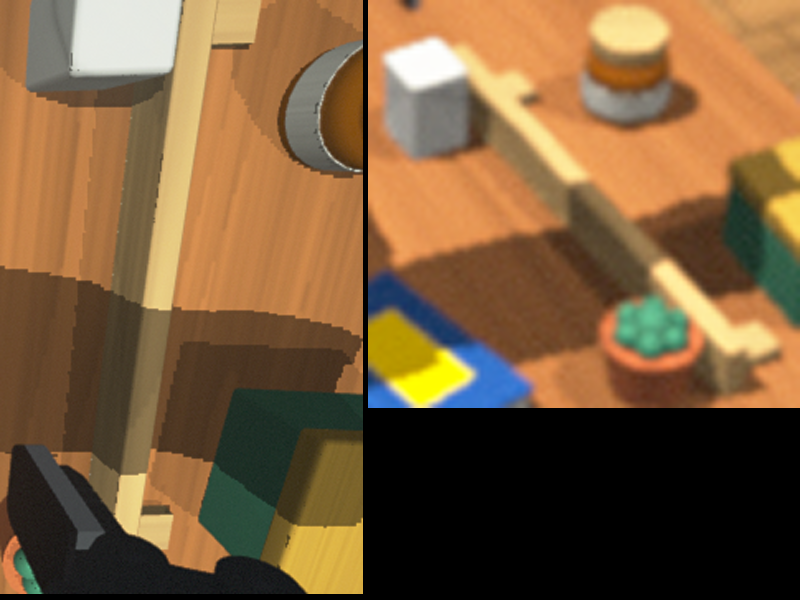

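The left half shows the rail top (bright strip) at crop (145–172, 300), front face to its left; bookend's inner top edge at crop (70,76)–(172,70). The right half shows the rail's side view with the bookend at its far end. Now measure these lines.

Run:
```python
from h import *
w=cv2.imread('pics/w0.png');m=optics.camera_model('wrist')
g=cv2.GaussianBlur(w,(3,3),0).astype(float)
S=1.65
L=[];Rr=[];B=[]
for v in [70,90,110,130,150,170,200,220,250,270]:
    def edge(uc,n=7):
        seg=g[v,uc-n:uc+n+1];d=np.abs(seg[2:]-seg[:-2]).sum(1);i=np.argmax(d);return uc-n+1+i
    y=v*S
    xl=145+(305-y)*(.125 if y<305 else .159);xr=172+(300-y)*(.155)
    xb=133-(y-105)*.117
    L.append((edge(int(420+xl/S)),v));Rr.append((edge(int(420+xr/S)),v));B.append((edge(int(420+xb/S)),v))
for n,a,z in(('topfront',L,.045),('topback',Rr,.045),('bottomfront',B,0)):
    P=plane(m,a,z)[:,:2]*1000
    x,y=P[:,0],P[:,1];k=np.polyfit(y,x,1);
    ok=abs(x-np.polyval(k,y))<3;k=np.polyfit(y[ok],x[ok],1)
    print(n,'x=%.4f*y+%.2f'%tuple(k),'res',(x-np.polyval(k,y)).round(1),'y',y[[0,-1]].round(0),[p[0] for p in a])
e=np.array([[70,76],[172,70]])/S+[420,0]
print('bookend top inner edge',(plane(m,e,.075)*1000).round(1).tolist())
e=np.array([[28,90]])/S+[420,0]; print('bottom outer corner z0',(plane(m,e,0)*1000).round(1).tolist())
s=optics.camera_model('side');c=optics.camera_model('scene')
q=lambda p:np.array(p)/4.8*1.0+[310-368/4.8,135]
qs=lambda p:np.array(p)/2.2222+[270,125]
print('side rail top front far.. near end corner',(plane(s,q([727,350]),.045)*1000).round(1).tolist())
print('bookend side view: bottom corner',(plane(s,q([425,158]),0)*1000).round(1),'top',(plane(s,q([423,72]),.075)*1000).round(1))
print('tri bookend top inner-front', (tri([m,s],[np.array([70,76])/S+[420,0],q([423,72])])*1000).round(1))
print('tri book yellow corner heights:', (tri([s,c],[[317.5,212],[309.5,186]])*1000).round(1))
print('scene rail -y end, top front',(plane(c,qs([124,262]),.045)*1000).round(1),'far',(plane(c,qs([352,100]),.045)*1000).round(1))
# plant: teal/terracotta in scene & side
for n,mm in(('scene',c),('side',s)):
    im=cv2.imread(f'pics/{n}0.png');h=cv2.cvtColor(im,cv2.COLOR_BGR2HSV)
    t=cv2.inRange(h,(60,60,40),(88,255,255));x0,x1,y0,y1=(305,345,205,240) if n=='scene' else (355,385,190,225)
    k=np.argwhere(t[y0:y1,x0:x1]).mean(0)[::-1]+[x0,y0];print('plant',n,k.round(1),(plane(mm,k,.062)*1000).round(1))
```

```text
topfront x=-0.0330*y+701.46 res [-0.4  0.2  0.8 -0.5  0.1 -0.3 -0.3  0.3  0.2 -0.2] y [  96. -101.] [np.int64(521), np.int64(519), np.int64(517), np.int64(513), np.int64(511), np.int64(508), np.int64(504), np.int64(502), np.int64(498), np.int64(495)]
topback x=-0.0291*y+718.30 res [ 0.   0.   0.   0.1  0.1  0.1 -0.4 -0.3  0.2  0.2] y [  96. -101.] [np.int64(541), np.int64(538), np.int64(535), np.int64(532), np.int64(529), np.int64(526), np.int64(521), np.int64(518), np.int64(514), np.int64(511)]
bottomfront x=-0.0308*y+702.36 res [ 0.3 -0.4 -0.1  0.2  0.5 -0.3  0.2 -0.6 -0.1  0.3] y [  98. -125.] [np.int64(499), np.int64(496), np.int64(494), np.int64(492), np.int64(490), np.int64(487), np.int64(484), np.int64(481), np.int64(478), np.int64(476)]
bookend top inner edge [[633.2, 111.4, 75.0], [681.2, 114.0, 75.0]]
bottom outer corner z0 [[636.2, 112.3, 0.0]]
side rail top front far.. near end corner [[708.4, -220.6, 45.0]]
bookend side view: bottom corner [[644.5 109.5   0. ]] top [[648.8 121.6  75. ]]
tri bookend top inner-front [636.  109.2  84.9]
tri book yellow corner heights: [ 512.9 -111.8   18.3]
scene rail -y end, top front [[ 709.9 -220.2   45. ]] far [[699.5 174.7  45. ]]
plant scene [325.9 222.2] [[ 670.7 -186.9   62. ]]
plant side [368.7 202.9] [[ 663.2 -190.    62. ]]
```

Run:
```python
from h import *
s=optics.camera_model('side');c=optics.camera_model('scene')
f=lambda m,a,z:(plane(m,a,z)[:,:2]*1000).round(0).tolist()
print('case side top',f(s,[[350,251],[392,239],[398,252],[353,263]],.02))
print('case scene',f(c,[[236,228],[247,220],[280,262],[268,271]],.02))
print('turq side bottom',f(s,[[282,170],[295,169]],0),'scene top',f(c,[[374,133],[384,128],[396,133],[386,140]],.075))
print('turq side top',f(s,[[279,151],[292,149],[296,155],[283,157]],.075))
print('remote scene',f(c,[[401,132],[409,127],[448,150],[441,156]],.02))
```

```text
case side top [[523.0, -313.0], [667.0, -331.0], [654.0, -385.0], [507.0, -359.0]]
case scene [[512.0, -357.0], [508.0, -320.0], [669.0, -331.0], [672.0, -368.0]]
turq side bottom [[506.0, 167.0], [551.0, 150.0]] scene top [[506.0, 145.0], [508.0, 186.0], [548.0, 196.0], [552.0, 149.0]]
turq side top [[507.0, 188.0], [555.0, 177.0], [552.0, 138.0], [505.0, 149.0]]
remote scene [[512.0, 269.0], [511.0, 309.0], [665.0, 316.0], [669.0, 277.0]]
```

Emit:
{"method": "arm_command", "body": {"increments": [[0, 0, 0, 0, 0, -6.65, 50], [0, 0, 0, 0, 0, -6.65, 50], [-36, -6, 0, 0, 0, 0, 50], [-36, -6, 0, 0, 0, 0, 50], [-36, -6, 0, 0, 0, 0, 50]], "squeeze": 40}}

```text
time: 0.57
tool_pos: [0.5322, -0.11, 0.2312]
eef_rot: [-1.947, -2.465, 0.0]
ft_force: [0.3, 0.4, 0.3]
grip_width: 0.0424
grasp_force: 0.0
```

Emit:
{"method": "arm_command", "body": {"increments": [[-36, -6, 0, 0, 0, 0, 50], [-36, -6, 0, 0, 0, 0, 50], [-36, -5, 0, 0, 0, 0, 50], [0, 0, 40, 0, 0, 0, 50], [0, 0, 40, 0, 0, 0, 50]]}}

```text
time: 0.98
tool_pos: [0.5423, -0.2216, 0.1519]
eef_rot: [1.95, 2.456, 0.001]
ft_force: [0.9, -0.0, -1.0]
grip_width: 0.0423
grasp_force: 0.0
```

Emit:
{"method": "arm_command", "body": {"increments": [[0, 0, 40, 0, 0, 0, 50], [0, 0, 40, 0, 0, 0, 50], [0, 0, 0, 0, 0, 0, 50], [0, 0, 0, 0, 0, 0, 50]]}}

```text
time: 1.32
tool_pos: [0.5391, -0.2174, 0.0702]
eef_rot: [-1.947, -2.46, 0.001]
ft_force: [-0.3, -0.7, 0.2]
grip_width: 0.0427
grasp_force: 0.0
```

Emit:
{"method": "arm_command", "body": {"increments": [[0, 0, 32, 0, 0, 0, 50], [0, 0, 32, 0, 0, 0, 50], [8, 0, 0, 0, 0, 0, 50], [8, 0, 0, 0, 0, 0, 50], [5, 0, 0, 0, 0, 0, 50]]}}

```text
time: 1.73
tool_pos: [0.5371, -0.1974, 0.0101]
eef_rot: [1.947, 2.462, 0.001]
ft_force: [0.4, -0.3, -0.5]
grip_width: 0.043
grasp_force: 0.0
```

Emit:
{"method": "arm_command", "body": {"increments": [[6, 0, 0, 0, 0, 0, 50], [6, 0, 0, 0, 0, 0, 50], [6, 0, 0, 0, 0, 0, 50], [6, 0, 0, 0, 0, 0, 50], [6, 0, 0, 0, 0, 0, 50]]}}

```text
time: 2.15
tool_pos: [0.5294, -0.1684, 0.0081]
eef_rot: [1.948, 2.462, 0.0]
ft_force: [0.3, -2.4, 2.5]
grip_width: 0.0428
grasp_force: 1.4
```

```bash
cat >> h.py <<'E'
def side_scene(tag,box=None):
    for n in('scene','side'):
        im=optics.camera(n)[:,:,::-1].copy();cv2.imwrite(f'pics/{n}{tag}.png',im);m=optics.camera_model(n)
        y=cv2.inRange(cv2.cvtColor(im,cv2.COLOR_BGR2HSV),(25,170,90),(35,255,255))
        y=cv2.morphologyEx(y,cv2.MORPH_CLOSE,np.ones((3,3)))
        for c in cv2.findContours(y,0,1)[0]:
            if cv2.contourArea(c)<80: continue
            P=plane(m,c[:,0],.028)[:,:2]*1000
            if np.hypot(*(P.mean(0)-[360,-582]))<60 or P[:,0].mean()>690: continue
            rc=cv2.minAreaRect(P.astype(np.float32));print(n,np.round(rc[0],1),np.round(rc[1],1),round(rc[2],1))
E
python3 - <<'E'
from h import *
o=telemetry.get_obs();print(o['time'],o['tool_pos'],o['ft_force'])
side_scene('1')
E
```

```text
2.15 [ 0.52937215 -0.16843825  0.00805651] [ 0.29588922 -2.4234015   2.48165447]
scene [502.1 -69. ] [47.5 64.9] 12.0
side [504.6 -68.4] [45.7 66.9] 11.8
```

Emit:
{"method": "arm_command", "body": {"increments": [[9, 0, 0, 0, 0, 0, 50], [9, 0, 0, 0, 0, 0, 50], [9, 0, 0, 0, 0, 0, 50], [9, 0, 0, 0, 0, 0, 50], [9, 0, 0, 0, 0, 0, 50]]}}

```text
time: 2.67
tool_pos: [0.5181, -0.1238, 0.0072]
eef_rot: [-1.949, -2.464, 0.0]
ft_force: [-0.4, -2.0, 3.0]
grip_width: 0.0426
grasp_force: 1.2
```

Emit:
{"method": "arm_command", "body": {"increments": [[9, 0, 0, 0, 0, 0, 50], [9, 0, 0, 0, 0, 0, 50], [9, 0, 0, 0, 0, 0, 50], [9, 0, 0, 0, 0, 0, 50], [9, 0, 0, 0, 0, 0, 50]]}}

```text
time: 3.08
tool_pos: [0.5078, -0.08, 0.0073]
eef_rot: [-1.949, -2.464, 0.0]
ft_force: [0.6, -0.8, 0.9]
grip_width: 0.0429
grasp_force: 0.9
```

Emit:
{"method": "arm_command", "body": {"increments": [[4, 0, 0, 0, 0, 0, 50], [3, 0, 0, 0, 0, 0, 50], [0, 0, 0, 0, 0, 0, 50]]}}

```text
time: 3.33
tool_pos: [0.5062, -0.0734, 0.0072]
eef_rot: [-1.948, -2.464, -0.0]
ft_force: [-0.6, -0.1, -0.1]
grip_width: 0.0424
grasp_force: 0.0
```

Run:
```python
from h import *
o=telemetry.get_obs();print(o['time'],o['tool_pos'],o['ft_force'])
side_scene('2')
a=cv2.imread('pics/scene2.png')[90:260,230:470];b=cv2.imread('pics/side2.png')[90:250,240:420]
cv2.imwrite('pics/c2.png',np.vstack([cv2.resize(a,(424,300)),cv2.resize(b,(424,300))]))
```

```text
3.3333 [ 0.50617395 -0.07339236  0.0071916 ] [-0.6087317  -0.13031442 -0.09637446]
scene [477.2  30.1] [47.1 56. ] 14.8
side [479.9  23.3] [43.1 55. ] 14.7
```

View pics/c2.png

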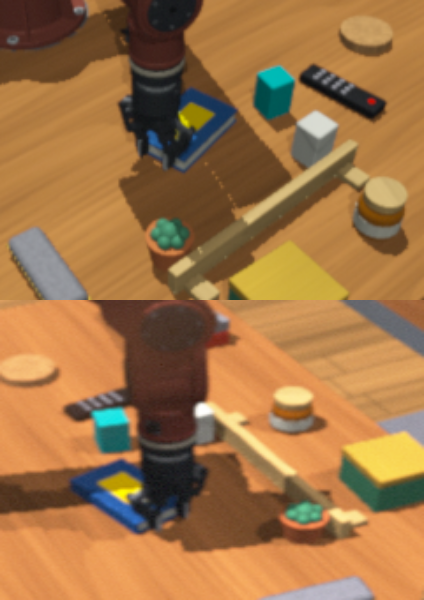

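Emit:
{"method": "arm_command", "body": {"increments": [[-20, 0, 0, 0, 0, 0, 50], [0, 0, -40, 0, 0, 0, 50], [0, 0, -40, 0, 0, 0, 50], [0, 0, -40, 0, 0, 0, 100], [0, 0, -10, 0, 0, 0, 100]]}}

```text
time: 3.85
tool_pos: [0.5139, -0.0949, 0.1428]
eef_rot: [1.946, 2.458, 0.004]
ft_force: [2.0, -0.1, 0.6]
grip_width: 0.0655
grasp_force: 0.0
```

Emit:
{"method": "arm_command", "body": {"increments": [[32, -24, 0, 0, 0, 0, 100], [32, -24, 0, 0, 0, 0, 100], [33, -25, 0, 0, 0, 0, 100], [33, -25, 0, 0, 0, 0, 100], [0, 0, 0, 0, 0, 0, 100]]}}

```text
time: 4.27
tool_pos: [0.3785, 0.0137, 0.1361]
eef_rot: [-1.943, -2.46, 0.004]
ft_force: [-0.2, 0.2, -0.5]
grip_width: 0.0852
grasp_force: 0.0
```

Emit:
{"method": "arm_command", "body": {"increments": [[0, 0, 0, 0, 0, -7, 100], [0, 0, 0, 0, 0, -7, 100], [0, 0, 0, 0, 0, -7, 100], [0, 0, 0, 0, 0, -7, 100], [0, 0, 0, 0, 0, -7, 100]]}}

```text
time: 4.68
tool_pos: [0.3859, 0.0102, 0.1372]
eef_rot: [-1.11, -2.939, -0.0]
ft_force: [0.9, 0.9, -0.5]
grip_width: 0.0856
grasp_force: 0.0
```

Emit:
{"method": "arm_command", "body": {"increments": [[0, 0, 0, 0, 0, -7, 100], [0, 0, 0, 0, 0, -7, 100], [0, 0, 0, 0, 0, -7, 100], [0, 0, 0, 0, 0, -7, 100], [0, 0, 0, 0, 0, -7, 100]]}}

```text
time: 5.1
tool_pos: [0.3859, 0.0101, 0.1371]
eef_rot: [-0.175, -3.137, -0.0]
ft_force: [0.1, 0.5, -1.1]
grip_width: 0.0854
grasp_force: 0.0
```

Emit:
{"method": "arm_command", "body": {"increments": [[0, 0, 0, 0, 0, -7, 100], [0, 0, 0, 0, 0, -1.5, 100], [0, 0, 0, 0, 0, 0, 100]]}}

```text
time: 5.35
tool_pos: [0.3859, 0.0101, 0.1371]
eef_rot: [0.051, -3.141, -0.0]
ft_force: [0.0, 0.1, 0.3]
grip_width: 0.0856
grasp_force: 0.0
```

Run:
```python
from h import *
from scipy.spatial.transform import Rotation as R
o=telemetry.get_obs();print(o['time'],o['tool_pos'],R.from_rotvec(o['eef_rot']).as_matrix().round(3).tolist(),o['q'])
side_scene('3')
for n,uvs in(('scene',0),('side',0)):
    im=cv2.imread(f'pics/{n}3.png');m=optics.camera_model(n);h=cv2.cvtColor(im,cv2.COLOR_BGR2HSV)
    b=cv2.inRange(h,(100,110,30),(130,255,255))|cv2.inRange(h,(25,170,60),(35,255,255))
    P=None
    for k in cv2.findContours(cv2.morphologyEx(b,cv2.MORPH_CLOSE,np.ones((5,5))),0,1)[0]:
        if cv2.contourArea(k)<300:continue
        P=plane(m,k[:,0],.014)[:,:2]*1000
        if abs(P.mean(0)-[485,15]).max()<60: print(n,cv2.minAreaRect(P.astype(np.float32)))
```

```text
5.35 [0.38590037 0.01011078 0.13713233] [[-0.999, -0.032, -0.0], [-0.032, 0.999, 0.0], [0.0, 0.0, -1.0]] [-1.63935191e-01  1.17002199e-01 -6.47564120e-01  8.06467309e-01
  1.69404312e-04 -1.96200954e-01]
scene [480.5  14.8] [48.4 89. ] 14.8
side [485.2  14.4] [42.4 80.3] 13.5
scene ((474.9049377441406, 15.706771850585938), (100.719970703125, 181.4182891845703), 13.460175514221191)
side ((484.06890869140625, 14.985054016113281), (111.33441162109375, 172.59188842773438), 13.520278930664062)
```

Emit:
{"method": "arm_command", "body": {"increments": [[0, 0, 35, 0, 0, 0, 100], [0, 0, 35, 0, 0, 0, 100], [0, 0, 35, 0, 0, 0, 100], [0, 0, 34, 0, 0, 0, 100], [0, 0, 0, 0, 0, 0, 100]]}}

```text
time: 5.87
tool_pos: [0.382, 0.0108, -0.006]
eef_rot: [0.047, -3.133, -0.002]
ft_force: [-2.4, -0.4, 0.1]
grip_width: 0.0854
grasp_force: 0.0
```

Emit:
{"method": "arm_command", "body": {"increments": [[-7, 0, 0, 0, 0, 0, 100], [-7, 0, 0, 0, 0, 0, 100], [-7, 0, 0, 0, 0, 0, 100], [-7, 0, 0, 0, 0, 0, 100], [-7, 0, 0, 0, 0, 0, 100]]}}

```text
time: 6.28
tool_pos: [0.4226, 0.0114, -0.0003]
eef_rot: [-0.049, 3.139, -0.0]
ft_force: [-2.0, 0.7, -0.4]
grip_width: 0.0857
grasp_force: 0.9
```

Emit:
{"method": "arm_command", "body": {"increments": [[-7, 0, 0, 0, 0, 0, 100], [-7, 0, 0, 0, 0, 0, 100], [-7, 0, 0, 0, 0, 0, 100], [-7, 0, 0, 0, 0, 0, 100], [-7, 0, 0, 0, 0, 0, 100]]}}

```text
time: 6.7
tool_pos: [0.4563, 0.0125, -0.0017]
eef_rot: [0.049, -3.141, 0.0]
ft_force: [-2.7, 0.0, 2.1]
grip_width: 0.0854
grasp_force: 1.4
```

Emit:
{"method": "arm_command", "body": {"increments": [[-7, 0, 0, 0, 0, 0, 100], [-7, 0, 0, 0, 0, 0, 100], [-7, 0, 0, 0, 0, 0, 100], [-7, 0, 0, 0, 0, 0, 100], [-7, 0, 0, 0, 0, 0, 100]]}}

```text
time: 7.12
tool_pos: [0.4917, 0.0136, -0.0017]
eef_rot: [-0.049, 3.141, 0.0]
ft_force: [-1.4, 0.7, -0.6]
grip_width: 0.0856
grasp_force: 0.7
```

Run:
```python
from h import *
o=telemetry.get_obs();print(o['time'],o['tool_pos'],o['ft_force'])
side_scene('4')
a=cv2.imread('pics/scene4.png')[90:260,230:470];b=cv2.imread('pics/side4.png')[90:250,240:420]
W=optics.camera('wrist')[:,:,::-1];cv2.imwrite('pics/w4.png',W)
cv2.imwrite('pics/c4.png',np.hstack([np.vstack([cv2.resize(a,(424,300)),cv2.resize(b,(424,300))]),cv2.resize(W,(374,600)) if 0 else cv2.copyMakeBorder(cv2.resize(W,(374,234)),0,366,0,0,0)]))
```

```text
7.1167 [ 0.49171969  0.01357032 -0.00174111] [-1.37461387  0.69301746 -0.60735539]
scene [550.1   8.9] [48.4 87.9] 2.5
side [554.8   6.8] [39.5 76.3] 1.2
```

View pics/c4.png

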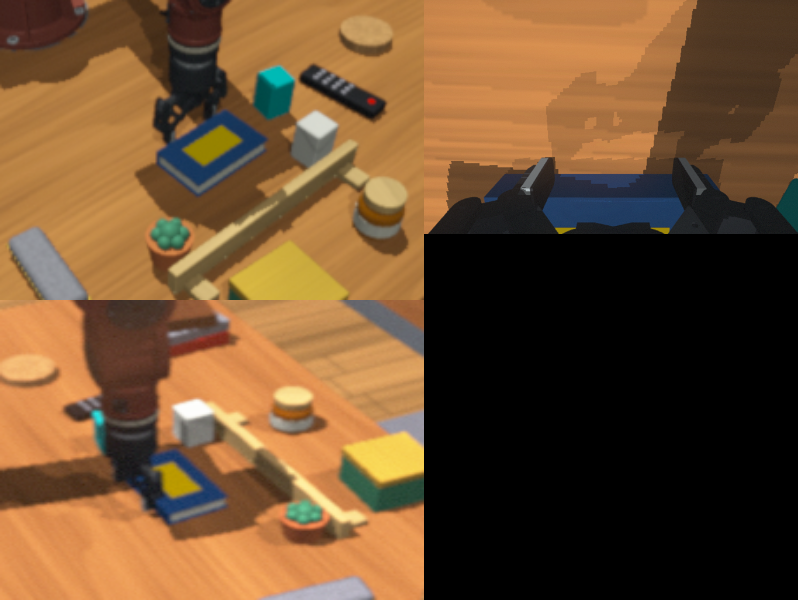

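Both fingers lie against the near side; the book is parallel to the rail (≈2°), centre ≈(0.552,0.008), clear of plant and bookend. Continue to the rail.

Emit:
{"method": "arm_command", "body": {"increments": [[-9, 0, 0, 0, 0, 0, 100], [-9, 0, 0, 0, 0, 0, 100], [-9, 0, 0, 0, 0, 0, 100], [-9, 0, 0, 0, 0, 0, 100], [-9, 0, 0, 0, 0, 0, 100]]}}

```text
time: 7.68
tool_pos: [0.5368, 0.015, -0.0017]
eef_rot: [0.049, -3.141, 0.0]
ft_force: [-2.6, 0.3, 2.0]
grip_width: 0.0854
grasp_force: 1.4
```

Emit:
{"method": "arm_command", "body": {"increments": [[-8, 0, 0, 0, 0, 0, 100], [-8, 0, 0, 0, 0, 0, 100], [-8, 0, 0, 0, 0, 0, 100], [-8, 0, 0, 0, 0, 0, 100], [-4, 0, 0, 0, 0, 0, 100]]}}

```text
time: 8.1
tool_pos: [0.5733, 0.0161, -0.0017]
eef_rot: [-0.049, 3.14, -0.0]
ft_force: [-3.0, 0.3, 2.2]
grip_width: 0.0854
grasp_force: 1.4
```

Emit:
{"method": "arm_command", "body": {"increments": [[-2, 0, 0, 0, 0, 0, 100], [-2, 0, 0, 0, 0, 0, 100], [-2, 0, 0, 0, 0, 0, 100], [-1, 0, 0, 0, 0, 0, 100]]}}

```text
time: 8.43
tool_pos: [0.5789, 0.0164, -0.0017]
eef_rot: [-0.049, 3.141, 0.0]
ft_force: [-0.6, -0.2, -1.4]
grip_width: 0.0854
grasp_force: 0.6
```

Emit:
{"method": "arm_command", "body": {"increments": [[-2, 0, 0, 0, 0, 0, 100], [-2, 0, 0, 0, 0, 0, 100], [-1, 0, 0, 0, 0, 0, 100]]}}

```text
time: 8.68
tool_pos: [0.5842, 0.0165, -0.0017]
eef_rot: [-0.049, 3.141, 0.0]
ft_force: [-0.8, -0.3, -0.3]
grip_width: 0.0855
grasp_force: 0.7
```

Emit:
{"method": "arm_command", "body": {"increments": [[-1.5, 0, 0, 0, 0, 0, 100], [-1.5, 0, 0, 0, 0, 0, 100], [-1.5, 0, 0, 0, 0, 0, 100], [-1, 0, 0, 0, 0, 0, 100]]}}

```text
time: 9.02
tool_pos: [0.5893, 0.0167, -0.0017]
eef_rot: [0.049, -3.141, -0.0]
ft_force: [-5.7, -0.2, 4.0]
grip_width: 0.0856
grasp_force: 3.1
```

Emit:
{"method": "arm_command", "body": {"increments": [[-1, 0, 0, 0, 0, 0, 100], [-1, 0, 0, 0, 0, 0, 100]]}}

```text
time: 9.18
tool_pos: [0.5893, 0.0167, -0.0019]
eef_rot: [0.049, -3.137, 0.0]
ft_force: [-11.7, 0.0, 9.7]
grip_width: 0.0854
grasp_force: 6.1
```

Emit:
{"method": "arm_command", "body": {"increments": [[-1, 0, 0, 0, 0, 0, 100], [-1, 0, 0, 0, 0, 0, 100]]}}

```text
time: 9.35
tool_pos: [0.5893, 0.0168, -0.0022]
eef_rot: [0.048, -3.134, 0.001]
ft_force: [-18.2, -0.6, 15.4]
grip_width: 0.0856
grasp_force: 9.6
```

Emit:
{"method": "arm_command", "body": {"increments": [[10, 0, 0, 0, 0, 0, 100], [25, 0, 0, 0, 0, 0, 100], [0, 0, -40, 0, 0, 0, 40], [0, 0, -40, 0, 0, 0, 40], [0, 0, -40, 0, 0, 0, 40]]}}

```text
time: 9.77
tool_pos: [0.5577, 0.0157, 0.1196]
eef_rot: [0.049, -3.141, -0.0]
ft_force: [2.2, 0.2, -0.8]
grip_width: 0.0515
grasp_force: 0.0
```

Emit:
{"method": "arm_command", "body": {"increments": [[0, 0, -20, 0, 0, 7, 40], [0, 0, 0, 0, 0, 7, 40], [0, 0, 0, 0, 0, 7, 40], [0, 0, 0, 0, 0, 7, 40], [0, 0, 0, 0, 0, 7, 40]]}}

```text
time: 10.18
tool_pos: [0.5591, 0.0156, 0.1389]
eef_rot: [0.906, 3.006, 0.001]
ft_force: [0.6, 0.2, 0.8]
grip_width: 0.0341
grasp_force: 0.0
```

Emit:
{"method": "arm_command", "body": {"increments": [[0, 0, 0, 0, 0, 7, 40], [0, 0, 0, 0, 0, 7, 40], [0, 0, 0, 0, 0, 7, 40], [0, 0, 0, 0, 0, 7, 40], [0, 0, 0, 0, 0, 7, 40]]}}

```text
time: 10.6
tool_pos: [0.559, 0.0157, 0.1386]
eef_rot: [1.768, 2.595, 0.001]
ft_force: [-0.5, -0.1, 0.2]
grip_width: 0.0339
grasp_force: 0.0
```

Emit:
{"method": "arm_command", "body": {"increments": [[0, 0, 0, 0, 0, 7, 40], [0, 0, 0, 0, 0, 7, 40], [0, 0, 0, 0, 0, 6, 40], [0, 0, 0, 0, 0, 0, 40]]}}

```text
time: 10.93
tool_pos: [0.5589, 0.0157, 0.1386]
eef_rot: [2.191, 2.25, 0.001]
ft_force: [-0.1, 0.3, -0.1]
grip_width: 0.0342
grasp_force: 0.0
```

Run:
```python
from h import *
from scipy.spatial.transform import Rotation as R
o=telemetry.get_obs();M=R.from_rotvec(o['eef_rot']).as_matrix();p=o['tool_pos'];print(o['time'],p,M.round(3).tolist())
print('to (655,-97):',(M.T@(np.array([.655,-.097,p[2]])-p)*1000).round(1))
side_scene('5')
W=optics.camera('wrist')[:,:,::-1];cv2.imwrite('pics/w5.png',W)
a=cv2.imread('pics/scene5.png')[110:260,270:470]
cv2.imwrite('pics/c5.png',np.vstack([cv2.resize(a,(480,300),interpolation=2),cv2.resize(W,(480,300))]))
```

```text
10.9333 [0.55894215 0.01565843 0.13858589] [[-0.027, 1.0, 0.001], [1.0, 0.027, -0.0], [-0.0, 0.001, -1.0]]
to (655,-97): [-1.152e+02  9.300e+01  1.000e-01]
scene [648.   12.2] [48.6 88.2] 2.1
side [650.   12.1] [43.2 81.6] 4.3
```

View pics/c5.png

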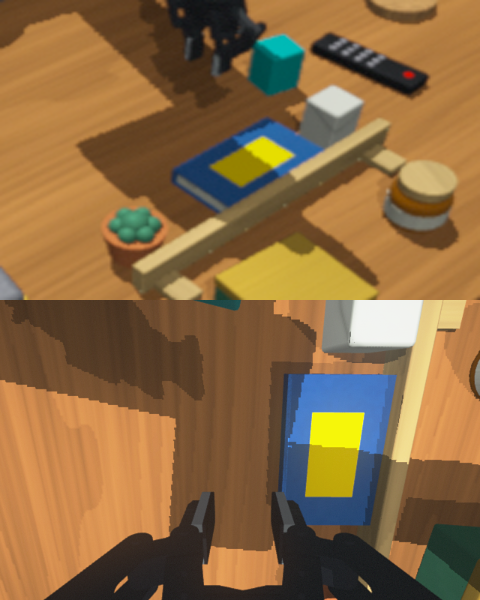

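The book is flat against the rail, about 20 mm short of the bookend (wrist crop: book's far end at row ≈375, bookend at row ≈350). Now the end nudge.

Emit:
{"method": "arm_command", "body": {"increments": [[-29, 23, 0, 0, 0, 0, 40], [-29, 23, 0, 0, 0, 0, 40], [-29, 23, 0, 0, 0, 0, 40], [-28, 23, 0, 0, 0, 0, 40], [0, 0, 0, 0, 0, 0, 40]]}}

```text
time: 11.5
tool_pos: [0.6576, -0.1016, 0.1378]
eef_rot: [2.184, 2.253, 0.001]
ft_force: [-1.6, 1.3, -0.8]
grip_width: 0.0341
grasp_force: 0.0
```

Emit:
{"method": "arm_command", "body": {"increments": [[0, 0, 35, 0, 0, 0, 40], [0, 0, 35, 0, 0, 0, 40], [0, 0, 35, 0, 0, 0, 40], [0, 0, 28, 0, 0, 0, 40], [0, 0, 0, 0, 0, 0, 40]]}}

```text
time: 11.92
tool_pos: [0.6526, -0.0961, 0.0014]
eef_rot: [-2.181, -2.257, 0.002]
ft_force: [-1.3, -0.3, -0.5]
grip_width: 0.0341
grasp_force: 0.0
```

Emit:
{"method": "arm_command", "body": {"increments": [[5, 0, 0, 0, 0, 0, 40], [5, 0, 0, 0, 0, 0, 40], [5, 0, 0, 0, 0, 0, 40], [5, 0, 0, 0, 0, 0, 40], [2, 0, 0, 0, 0, 0, 40]]}}

```text
time: 12.33
tool_pos: [0.6536, -0.0737, 0.0061]
eef_rot: [2.184, 2.256, 0.0]
ft_force: [0.5, -2.5, 1.7]
grip_width: 0.034
grasp_force: 1.3
```

Emit:
{"method": "arm_command", "body": {"increments": [[3, 0, 0, 0, 0, 0, 40], [3, 0, 0, 0, 0, 0, 40], [2, 0, 0, 0, 0, 0, 40], [1, 0, 0, 0, 0, 0, 40]]}}

```text
time: 12.67
tool_pos: [0.6531, -0.0652, 0.0056]
eef_rot: [2.186, 2.256, 0.0]
ft_force: [-0.5, -2.5, 2.1]
grip_width: 0.0341
grasp_force: 1.4
```

Emit:
{"method": "arm_command", "body": {"increments": [[1.5, 0, 0, 0, 0, 0, 40], [1.5, 0, 0, 0, 0, 0, 40], [1, 0, 0, 0, 0, 0, 40], [1, 0, 0, 0, 0, 0, 40]]}}

```text
time: 13.0
tool_pos: [0.6527, -0.0604, 0.0053]
eef_rot: [-2.186, -2.256, 0.0]
ft_force: [0.6, -2.9, 1.9]
grip_width: 0.0342
grasp_force: 1.5
```

Emit:
{"method": "arm_command", "body": {"increments": [[1, 0, 0, 0, 0, 0, 40], [1, 0, 0, 0, 0, 0, 40], [1, 0, 0, 0, 0, 0, 40]]}}

```text
time: 13.25
tool_pos: [0.6527, -0.0582, 0.0053]
eef_rot: [2.186, 2.255, -0.002]
ft_force: [-0.1, -11.3, 1.7]
grip_width: 0.0344
grasp_force: 5.2
```

Emit:
{"method": "arm_command", "body": {"increments": [[1, 0, 0, 0, 0, 0, 40], [1, 0, 0, 0, 0, 0, 40]]}}

```text
time: 13.42
tool_pos: [0.6525, -0.0582, 0.0053]
eef_rot: [2.186, 2.252, -0.006]
ft_force: [-1.6, -18.5, 0.6]
grip_width: 0.0341
grasp_force: 9.3
```

Emit:
{"method": "arm_command", "body": {"increments": [[-8, 0, 0, 0, 0, 0, 40], [-20, 0, 0, 0, 0, 0, 40], [0, 0, -40, 0, 0, 0, 40], [0, 0, -40, 0, 0, 0, 40], [0, 0, -40, 0, 0, 0, 40]]}}

```text
time: 13.83
tool_pos: [0.6523, -0.0829, 0.1257]
eef_rot: [-2.184, -2.254, 0.001]
ft_force: [2.0, -1.1, -0.5]
grip_width: 0.0339
grasp_force: 0.0
```

Emit:
{"method": "arm_command", "body": {"increments": [[20, -30, -20, 0, 0, 0, 40], [20, -30, 0, 0, 0, 0, 40], [20, -30, 0, 0, 0, 0, 40], [0, 0, 0, 0, 0, 0, 40]]}}

```text
time: 14.17
tool_pos: [0.5542, -0.0222, 0.1443]
eef_rot: [-2.178, -2.253, 0.004]
ft_force: [0.9, -1.3, 0.3]
grip_width: 0.034
grasp_force: 0.0
```

Run:
```python
from h import *
o=telemetry.get_obs();print(o['time'],o['tool_pos'])
side_scene('6')
m=optics.camera_model('wrist');W=optics.camera('wrist')[:,:,::-1].copy();cv2.imwrite('pics/w6.png',W)
h=cv2.cvtColor(W,cv2.COLOR_BGR2HSV);y=cv2.inRange(h,(25,170,90),(35,255,255));y=cv2.morphologyEx(y,cv2.MORPH_CLOSE,np.ones((3,3)))
k=max(cv2.findContours(y,0,1)[0],key=cv2.contourArea);P=plane(m,k[:,0],.028)[:,:2]*1000
print('wrist',cv2.minAreaRect(P.astype(np.float32)))
a=cv2.imread('pics/scene6.png')[110:260,270:470]
cv2.imwrite('pics/c6.png',np.hstack([cv2.resize(a,(340,255),interpolation=2),cv2.resize(W,(408,255))]) if 0 else W)
```

```text
14.1667 [ 0.55420493 -0.0222368   0.14434988]
scene [646.5  32.3] [48.5 87.5] 2.1
side [648.4  29.5] [45.8 85.2] 2.4
wrist ((649.6170654296875, 31.273515701293945), (50.053218841552734, 90.02566528320312), 1.8240292072296143)
```

View pics/c6.png

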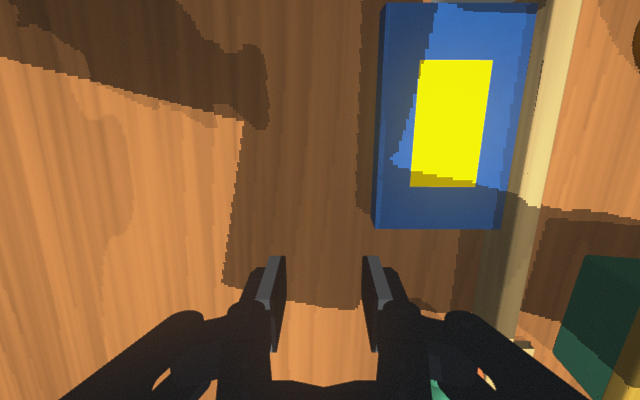

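Run:
```python
from h import *
W=cv2.imread('pics/w6.png');m=optics.camera_model('wrist')
h=cv2.cvtColor(W,cv2.COLOR_BGR2HSV);b=cv2.inRange(h,(100,110,30),(130,255,255))
for v in(40,90,140,190,220):
    u=np.flatnonzero(b[v,400:560]).max()+400.5
    p=plane(m,[u,v],.028)[0]*1000;print(v,u,p.round(1),'gap to rail',round(702-.031*p[1]-p[0],1))
p=plane(m,[[440,228]],.028)[0]*1000;print('-y end',p.round(1))
```

```text
40 531.5 [699.6  89.6  28. ] gap to rail -0.4
90 522.5 [700.2  57.3  28. ] gap to rail 0.0
140 514.5 [701.5  22.1  28. ] gap to rail -0.2
190 506.5 [703.  -16.2  28. ] gap to rail -0.5
220 499.5 [702.2 -41.   28. ] gap to rail 1.1
-y end [655.8 -49.3  28. ]
```

The book's long side lies along the rail within about 1 mm, parallel to it. Its end met the bookend with an 18 N stall, and the arm is clear.

```bash
python3 -c "
from cell import r
print(r.sign_off())"
```

```text
the job is handed in; nothing more can be done
None
```

I pushed the blue book into the corner and handed the job in: its long side is flat on the rail (gap about 1 mm or less), its end touches the bookend, and the arm is backed away. The sign-off returned no verdict.

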